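Seat the collet chuck in the tool-setting stand and latch it

TASK

Load the empty collet chuck from its grey cradle into the green tool-setting stand, ready for a new cutter. You can only get at its flange in the cradle, and in the spindle there is no room for fingers round the flange, so stand it in the free orange socket of the rack, let go, and take it again by the black nut. Lower it gently, never dropping it in, until the taper is fully home with the two drive slots over the two dogs (the spindle stops at no exact angle, so look or feel for them); then turn the red latch over the flange as far as it goes, let go, and leave the other holders and the spanner where they are.

Things in the scene. Friction and masses are not known exactly. Their poses are not given: they have to be found in the camera images.
- holder: collet chuck, steel with black nut, 142 mm long, about 0.6 kg, balanced at the flange. Origin on its axis at the flange's underside; z runs from shank to nose. Along z, mm: pull stud (13 across) -70 to -48; cone from 18 across at -48 to 32 at 0; flange (50) 0 to 19; neck (28) 19 to 50; nut (34) 50 to 72. It starts lying level in the cradle, nose roughly towards the robot
- chuck_flange (a point): centre of the chuck's 19 mm thick flange (axes as holder). Two equal drive slots, 17 mm wide, 9 mm deep, are cut through its rim at the holder's +x and -x. Lying, the slots are 20 degrees from top and bottom, so left and right flanks are plain. Fingertips leaning about 45 degrees towards the shank (gripper over the nose) can hold these and swing the chuck upright; the nose just clears a gripper
- chuck_nut (a point): centre of the black clamping nut, 34 mm across, 22 mm long, 61 mm from the chuck's origin towards the nose; with the chuck upright it is gripped from above
- cradle: grey plastic cradle, fixed, 155 x 60 mm. Origin on the bench under the chuck's origin; x points along the lying chuck from shank to nose; the chuck's axis is 46 mm above the bench. Neck and nut lie between cheeks (45 mm over the outside, x = 32 to 80 mm, tops 56 mm above the bench, end wall at x = 78 mm) and cannot be gripped; flange and cone are free. The chuck lifts straight up out of it
- socket_mouth (a point): centre of the rim of the free orange taper socket, 90 mm above the bench, z up. The socket is 43 mm across outside, without dogs: the chuck stands in it upright at any turn, flange underside on the rim (its origin at this point), and lifts out freely. The sockets stand 115 mm apart in a row of three along this point's y axis; which of the three is free changes
- seat (a point): centre of the spindle's end face, 95 mm above the bench; z up; x and y are the stand's axes. Spindle nose 70 mm across; taper bore 34 mm across at the face, in which the cone has 1 mm play all round. When home, the flange lies on this face and the chuck's origin is at this point
- dog_tops (a point): point on the spindle's axis level with the tops of the two dark drive dogs, 8 mm above the face. Dogs: 15 mm wide with small bevels, on opposite sides, 18 to 34 mm from the axis. They lie along the stand's x axis only to within 0.3 rad either way; the spindle is braked there and its angle is not reported. Slots more than about 0.1 rad off: the flange stands on the dogs, 8 mm too high
- latch (a joint): angle of the red latch bar, which turns level about its post. 0 to 0.4: clear, hook end to the stand's +x, knob to -x. It turns counter-clockwise from above to a stop at 1.62 rad: hook end over the flange rim, knob pointing away from the spindle. It passes 2.5 mm above a chuck that is home and strikes one that is too high. Friction about 0.1 N m, no spring, stays where left
- latch_post (a point): the latch's turning axis at the underside of its bar: x = 0, y = -54 mm from the spindle's axis in the stand's axes, 21.5 mm above the spindle face; bar 8 mm thick, its hook end 32 mm long
- latch_knob (a point): top centre of the latch's upright black knob: 18 mm across, 22 mm tall (the bar takes up its lowest 8 mm), 45 mm from the post on the tail of the bar; top 43.5 mm above the spindle face. Pinch it from above or push it round
- mill_arbor: bystander: holder with a small face mill standing in the rack, its top 148 mm above the bench; loose
- drill_chuck: bystander: holder with a drill chuck standing in the rack, its top 150 mm above the bench; loose
- spanner: bystander: hook spanner with a blue handle, 225 mm long and 12 mm high, lying on the bench in front of the rack; loose
Things that resemble listed ones, but are neither listed nor needed, are in the scene too. Leave any purple look-alike of the holder alone.

How it is judged:
By the outcome, as a careful person would: the job done as asked, in the order asked, and still so for the second after the job is handed in, with the robot touching nothing.
It also fails if it takes over 72 s, if anything falls off the work surface, if the arm or the gripper's body presses on something with over 40 N, if the wrist force passes 120 N, or if a joint passes its speed limit or range.

ROBOT

A 6-joint arm with a two-finger parallel gripper is mounted at the origin on the work surface. World frame = base frame: x ahead of the robot, y to its left, z up, the work surface at z = 0. Lengths are in m, angles in degrees, forces in N, time in s.
With the tool pointing down it reaches from about 0.375 to 0.75 m from the base axis. Payload 9 kg.
Tool frame: the origin (TCP) lies where the fingers leave the gripper's body, on its centre line; the fingertips stand 73 mm ahead of it and the grasp point (between the pads) lies 54 mm ahead of it (robot.tip_reach is the distance from the TCP to the fingertips, in m); z points along the fingers, y is the direction in which the jaws open and shut (so a half turn about z gives the same grasp; the last joint's range is limited). The gripper opens to 85 mm and grips with 20 to 120 N. Pads are 22 mm wide; open, the fingers measure 114 mm over their backs; the gripper's body (76 mm by 85 mm) begins 54 mm behind the grasp point. The pads swing forward as they close: fully open they stand 13 mm farther back than shut.
Start: joints at [-76.759, 5.964, 5.575, 89.605, 0, 77.527], TCP at [0.26, -0.541, 0.304] pointing down, gripper open.
Joint ranges: [-171.21, 171.21], [-48.23, 106.86], [-62.78, 66.21], [-105.2, 120.99], [-86.42, 89.51], [-180, 180]. Speed limits (degrees/s): [127.2, 127.2, 147.25, 180, 180, 180].

INTERFACE

Orientations are given as [roll, pitch, yaw] about the fixed x, y, z axes, in that order (R = Rz(yaw) Ry(pitch) Rx(roll)).
In Python, from plant import robot gives the robot as it stands. Calls block until the motion is done:
- robot.move_pose(position, orientation): joint-space move of the TCP to a pose.
- robot.line_to(position, vel=0.15, rotation=None, guard=None): straight line of the TCP; rotation=None keeps the orientation; vel is the mean speed in m/s. With guard (N) it stops when the force on the tool has changed by that much, and returns True; else False.
- robot.goto_joints(angles): joint-space move.
- robot.set_gripper(opening): finger opening in m; the grip force is fixed at half the most; returns when the fingers have stopped.
- robot.pause(seconds).
- robot.ik(position, orientation): joint angles nearest the present ones, or None.
- robot.observe(): the state.
- robot.grab_frame(name): name is "side" or "top" or "wrist"; returns the picture (400x640x3 uint8, blue, green, red); there is no depth.
- robot.get_calibration(name): a dict with "vertical_fov" (degrees; the focal length in pixels is half the picture's height over the tangent of half this angle, whatever the lens; pixels are square), "cx", "cy" (the principal point, pixels), "rvec" (rotation vector, rad) and "tvec" (3), from world to camera coordinates, as OpenCV has them. Camera axes: x right, y down, z forward; pixel columns grow to the right and rows downward; lengths in m; the calibration is good to about 2 mm. The wrist camera is an equidistant fisheye: a pixel r from the principal point sees the ray r / f radians off the axis. A picture is of the moment at which its call begins: read the wrist's pose just before it. get_calibration takes no time and is no camera call; for the wrist camera it gives the pose at the moment of the call.
A pose or a line that the arm cannot do raises robot.IKError and nothing moves.
- robot.job_done(): hands the job in, once; it reports no verdict.
The state is a dict: "time": time; "q": joint angles; "qvel": joint speeds; "joint_torque": joint torques, N m; "tool_pos": TCP position; "tcp_rot": TCP orientation; "ft_force": force on the tool from outside, world axes, zero at the start; "torque": the same for the moment, N m; "gripper_width": finger opening in m.
Only numpy, scipy, OpenCV 4.12 (cv2) and the standard library are available. Lean on these libraries where they do the work, as an engineer would, in place of code of your own. Each camera call takes 0.05 s, during which the arm holds its last target. There are 200 camera calls.

## Working session

There is one attempt and no reset: what is moved stays moved. The work goes in short steps, each a Python script; the robot and the scene stay as the last script left them, time stands still between calls to the robot, and variables do not carry over. Pictures are saved under pics/ and viewed, about 8 in all and at most 12, crops included, and the job is handed in when it is done.

```bash
ls; mkdir -p pics
cat > h.py <<'E'
import numpy as np, cv2
from plant import robot
from scipy.spatial.transform import Rotation as R
def cal(n):
    c=robot.get_calibration(n); f=200/np.tan(np.radians(c["vertical_fov"])/2)
    return f,c["cx"],c["cy"],cv2.Rodrigues(np.array(c["rvec"],float))[0],np.array(c["tvec"],float).ravel(),n=="wrist"
def ray(C,u,v):
    f,cx,cy,Rm,t,fish=C; d=np.array([u-cx,v-cy])/f
    if fish:
        r=np.hypot(*d); k=np.sin(r)/r if r>1e-9 else 1; d=np.array([d[0]*k,d[1]*k,np.cos(r)])
    else: d=np.array([*d,1])
    return -Rm.T@t, Rm.T@d
def onz(C,u,v,z):
    o,d=ray(C,u,v); return o+d*(z-o[2])/d[2]
def proj(C,p):
    f,cx,cy,Rm,t,fish=C; q=Rm@np.array(p)+t
    if fish:
        r=np.hypot(q[0],q[1]); th=np.arctan2(r,q[2]); return np.array([cx+f*th*q[0]/r,cy+f*th*q[1]/r])
    return np.array([cx+f*q[0]/q[2],cy+f*q[1]/q[2]])
def tri(a,b):
    A=[];B=[]
    M=np.zeros((3,3));w=np.zeros(3)
    for o,d in (a,b):
        d=d/np.linalg.norm(d);P=np.eye(3)-np.outer(d,d);M+=P;w+=P@o
    return np.linalg.solve(M,w)
E
python3 - <<'E'
from h import *
for n in ("top","side"):
    im=robot.grab_frame(n); cv2.imwrite(f"pics/{n}0.png",cv2.resize(im,(800,500),interpolation=cv2.INTER_CUBIC)); cv2.imwrite(f"pics/raw_{n}0.png",im)
    C=cal(n); print(n,C[0],-C[3].T@C[4],C[3][2])
print(robot.observe())
E
```

```text
pics
top 435.3594329640148 [0.43778822 0.00332825 1.28650844] [ 0.06926915 -0.0128721  -0.99751496]
side 400.55145120227706 [0.32894468 0.83539745 0.64708201] [ 0.19990793 -0.83731934 -0.50885474]
{'time': 0.1, 'q': array([-7.67605958e+01,  5.99304231e+00,  5.53125595e+00,  8.96053500e+01,
       -1.46626908e-03,  7.75262957e+01]), 'qvel': array([ 0.03641329, -0.01538813,  0.11795922,  0.05715648, -0.07927731,
       -0.02379717]), 'joint_torque': array([ 6.09448180e-03, -5.58207715e+01,  5.04719639e+01,  1.29522826e-02,
       -1.55416010e-04, -4.33189697e-07]), 'tool_pos': array([ 0.26026658, -0.54036685,  0.30321957]), 'tcp_rot': array([-1.79934132e+02, -1.30692138e-02,  2.57131019e+01]), 'ft_force': array([ 0.25467087, -0.11990315, -0.18554951]), 'torque': array([0.01204748, 0.00454095, 0.00263368]), 'gripper_width': 0.08550752406975284}
```

View pics/top0.png

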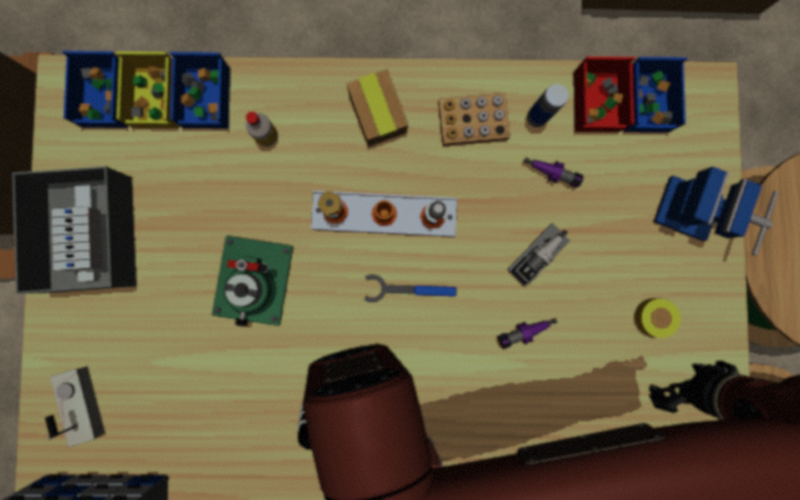

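View pics/side0.png

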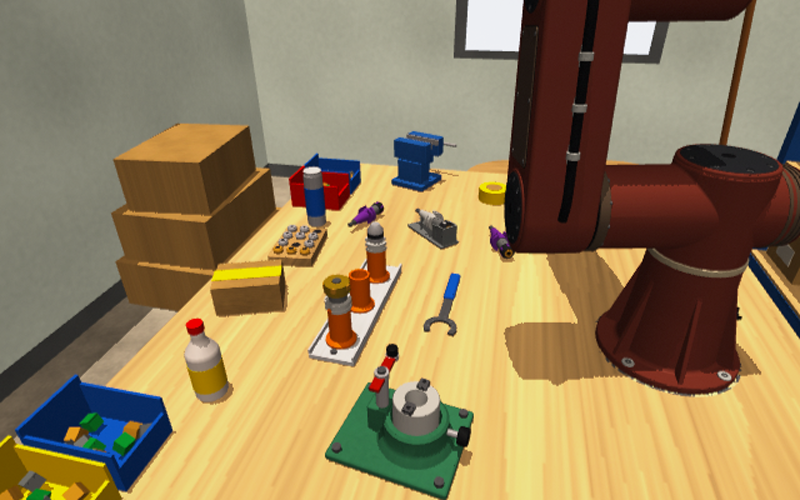

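The top view (800 px wide) shows the free socket in the middle at (384,212), the cradle with chuck at (540,253), the stand at about (250,280), the latch at (245,265), and two purple look-alikes. I'll enlarge these.

Run:
```python
from h import *
t=cv2.imread("pics/raw_top0.png"); s=cv2.imread("pics/raw_side0.png")
def crop(im,x,y,w,h,k): 
    return cv2.resize(im[y:y+h,x:x+w],None,fx=k,fy=k,interpolation=cv2.INTER_CUBIC)
a=crop(t,165,182,75,80,5); b=crop(t,400,170,80,60,5)   # 375x400, 400x300
c=crop(s,260,270,125,130,3); 
M=np.zeros((600,800,3),np.uint8)
M[:400,:375]=a; M[:300,395:795]=b
d=crop(t,245,145,130,50,3); M[310:460,395:785]=d
M[400:600,:375]=0
e=crop(s,320,160,60,45,3); M[462:597,395:575]=e
cv2.imwrite("pics/m1.png",M)
C=cal("top")
for n,u,v,z in (("socket",384,212,.09),("seat",242,290,.095),("cradle",540,253,.046),("sockL",333,208,.12),("sockR",433,212,.12)):
    print(n,onz(C,u*.8,v*.8,z))
```

```text
socket [0.59286025 0.01055605 0.09      ]
seat [0.41945582 0.31815256 0.095     ]
cradle [ 0.50639846 -0.347077    0.046     ]
sockL [0.59692023 0.12034931 0.12      ]
sockR [ 0.58967602 -0.09543998  0.12      ]
```

View pics/m1.png

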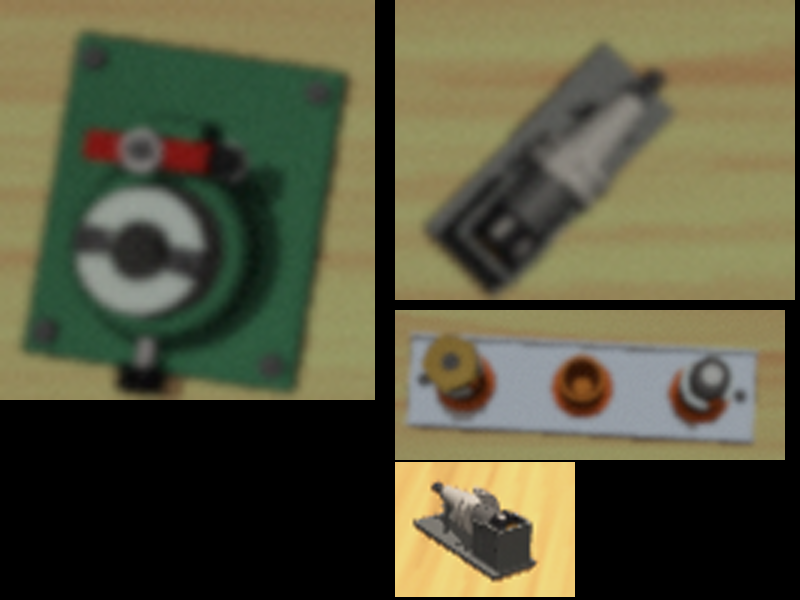

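```bash
cat >> h.py <<'E'
def rot(z,y):
    z=np.array(z,float)/np.linalg.norm(z); y=np.array(y,float); y=y-z*(y@z); y/=np.linalg.norm(y)
    return R.from_matrix(np.c_[np.cross(y,z),y,z])
def eul(r): return list(r.as_euler("xyz",degrees=True))
def down(yaw): # jaw axis direction at angle yaw (deg) in world
    a=np.radians(yaw); return rot([0,0,-1],[np.cos(a),np.sin(a),0])
E
python3 - <<'E'
from h import *
n=np.array([-.74,.67,0]);n/=np.linalg.norm(n);up=np.array([0,0,1.]);a=np.radians(40)
S=np.array([.593,.0106,.0995]); F=np.array([.515,-.355,.046])
for s in(1,-1):
  side=s*np.cross(up,n)
  z=-(np.sin(a)*n+np.cos(a)*up); 
  print("grasp",s,robot.ik(list(F-.056*z),eul(rot(z,side))),"high",robot.ik(list(F-.056*z+[0,0,.1]),eul(rot(z,side))))
for az in range(0,360,30):
  m=np.array([np.cos(np.radians(az)),np.sin(np.radians(az)),0])
  z=np.cos(a)*m-np.sin(a)*up
  for s in(1,-1):
    q=robot.ik(list(S-.056*z),eul(rot(z,s*np.cross(up,m)))); q2=robot.ik(list(S-.056*z+[0,0,.1]),eul(rot(z,s*np.cross(up,m))))
    print(az,s,None if q is None else np.round(q), q2 is not None)
for y in range(0,360,45):
  q=robot.ik([.593,.0106,.1+.051+.054],eul(down(y)));q2=robot.ik([.42,.318,.095+.061+.054],eul(down(y)));print("down",y,None if q is None else np.round(q),None if q2 is None else np.round(q2))
p=[.46,-.36,.30]
robot.move_pose(p,eul(down(0)) if robot.ik(p,eul(down(0))) is not None else eul(down(180)))
C=cal("wrist"); im=robot.grab_frame("wrist"); cv2.imwrite("pics/raw_w1.png",im); cv2.imwrite("pics/w1.png",im)
np.save("w1.npy",np.array(C,dtype=object),allow_pickle=True)
o=robot.observe();print(o["time"],o["q"],C[0],-C[3].T@C[4],C[3][2],o["tool_pos"])
E
```

```text
grasp 1 [-48.42909934 -31.15837208 -58.52189802  22.80571894   4.02634267
 175.18802254] high [-48.42909934 -38.52536313 -52.40307539  36.29153262   4.02634267
 175.18802254]
grasp -1 [-48.42909934 -31.15837208 -58.52189802  22.80571894   4.02634267
  -4.81197746] high [-48.42909934 -38.52536313 -52.40307539  36.29153262   4.02634267
  -4.81197746]
0 1 None False
0 -1 None False
30 1 [-32. -37. -58.  39.  43. -50.] True
30 -1 [-32. -37. -58.  39.  43. 130.] True
60 1 [-35.   0. -27.  69.  50. -98.] True
60 -1 [-35.   0. -27.  69.  50.  82.] True
90 1 [ -31.   30.    5.   97.   41. -133.] True
90 -1 [-31.  30.   5.  97.  41.  47.] True
120 1 [ -25.   53.   37.  117.   26. -155.] False
120 -1 [-25.  53.  37. 117.  26.  25.] False
150 1 None False
150 -1 None False
180 1 None False
180 -1 None False
210 1 None False
210 -1 None False
240 1 [  6.  50.  33. 108. -38. 138.] True
240 -1 [  6.  50.  33. 108. -38. -42.] True
270 1 [  9.  23.  -2.  77. -49. 105.] True
270 -1 [  9.  23.  -2.  77. -49. -75.] True
300 1 [  8. -10. -38.  38. -45.  58.] True
300 -1 [   8.  -10.  -38.   38.  -45. -1
[... 194 characters left out ...]
[-12.   5.  -6.  79.   0. -12.] [ 23.  -7. -17.  80.   0.  23.]
down 135 [-12.   5.  -6.  79.   0. -57.] [ 23.  -7. -17.  80.   0. -22.]
down 180 [ -12.    5.   -6.   79.   -0. -102.] [ 23.  -7. -17.  80.   0. -67.]
down 225 [ -12.    5.   -6.   79.    0. -147.] [  23.   -7.  -17.   80.    0. -112.]
down 270 [-12.   5.  -6.  79.   0. 168.] [  23.   -7.  -17.   80.    0. -157.]
down 315 [-12.   5.  -6.  79.   0. 123.] [ 23.  -7. -17.  80.   0. 158.]
1.2 [-5.09748185e+01  3.14543538e+00  2.19989565e+00  8.90560487e+01
 -1.54688897e-02  3.91884222e+01] 309.70691628693146 [ 0.45927351 -0.28113505  0.36945322] [-8.67167987e-04 -3.10550304e-01 -9.50556551e-01] [ 0.45932762 -0.36098709  0.29990161]
```

View pics/w1.png

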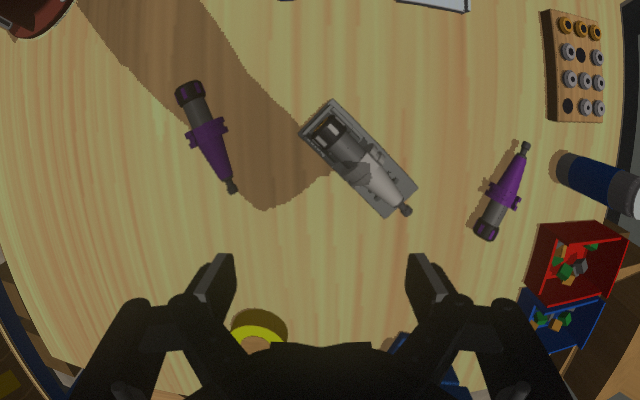

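Wrist view: chuck in the cradle, nut end near (327,118), flange near (355,170), pull stud near (409,211). Enlarging for the axis.

Run:
```python
from h import *
im=cv2.imread("pics/raw_w1.png"); cv2.imwrite("pics/w1c.png",cv2.resize(im[92:222,295:425],None,fx=4.6,fy=4.6,interpolation=cv2.INTER_CUBIC))
```

```text
(no output)
```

View pics/w1c.png

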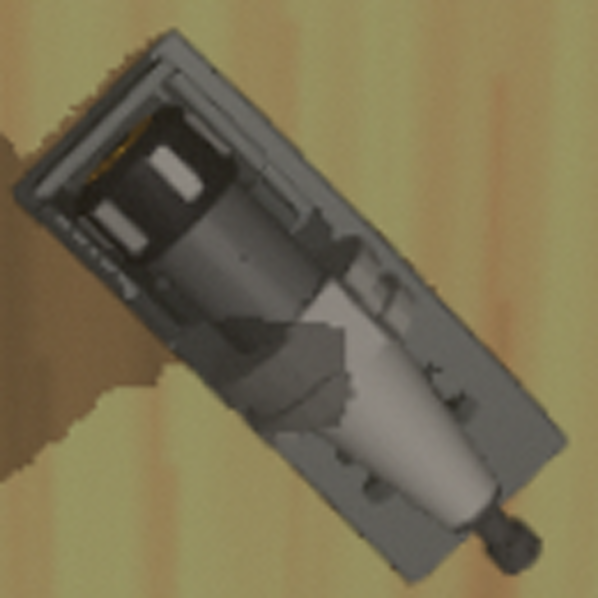

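Run:
```python
from h import *
C=np.load("w1.npy",allow_pickle=True)
P=lambda u,v,z: onz(C,295+(u+.5)/4.6-.5,92+(v+.5)/4.6-.5,z)
st=P(518,548,.046);ce=P(478,503,.046);nb=P(193,215,.046);fe=P(283,315,.048);fr=P(335,372,.048)
n=(nb-st)/np.linalg.norm(nb-st)
print(n,np.degrees(np.arctan2(n[1],n[0])),"len",np.linalg.norm(nb-st),"(120)")
for nm,p,x in(("st",st,-70),("ce",ce,-48),("fr",fr,0),("fe",fe,19),("nb",nb,50)): print(nm,p, "origin",p-n*x*1e-3)
print("end",P(18,188,.01),P(172,32,.01),"rear",P(410,582,.008),P(565,440,.008))
T=cal("top");F=nb-n*.05;print("top proj origin",(proj(T,F)-[400,170])*5+[395,0], "stud",(proj(T,F-n*.07)-[400,170])*5+[395,0])
```

```text
[-0.71162896  0.70255549  0.        ] 135.36760726414124 len 0.1157005010510698 (120)
st [ 0.55848964 -0.4028472   0.046     ] origin [ 0.50867561 -0.35366832  0.046     ]
ce [ 0.54709483 -0.39096707  0.046     ] origin [ 0.51293664 -0.35724441  0.046     ]
fr [ 0.5096648  -0.35786348  0.048     ] origin [ 0.5096648  -0.35786348  0.048     ]
fe [ 0.49704582 -0.34439382  0.048     ] origin [ 0.51056677 -0.35774237  0.048     ]
nb [ 0.47615381 -0.32156118  0.046     ] origin [ 0.51173526 -0.35668895  0.046     ]
end [ 0.43385317 -0.31899239  0.01      ] [ 0.4725717  -0.27965344  0.01      ] rear [ 0.53975924 -0.42692315  0.008     ] [ 0.58095971 -0.38581814  0.008     ]
top proj origin [571.58980585 152.79232304] stud [655.60518683  66.76010963]
```

Run:
```python
from h import *
az=np.radians(135.4);n=np.array([np.cos(az),np.sin(az),0]);up=np.array([0,0,1.]);a=np.radians(40)
F=np.array([.509,-.3565,.046])+.0095*n
z=-(np.sin(a)*n+np.cos(a)*up); rr=rot(z,-np.cross(up,n)); G=F-.056*z
robot.move_pose(list(G-.09*z),eul(rr))
print(robot.line_to(list(G),vel=.06,guard=15),robot.observe()["tool_pos"],G)
robot.set_gripper(0.0); o=robot.observe(); print(o["gripper_width"],o["ft_force"],robot.tip_reach)
robot.line_to(list(G+.02*up),vel=.04); print(robot.observe()["ft_force"])
robot.line_to(list(G+.15*up),vel=.15)
o=robot.observe(); print(o["time"],o["gripper_width"],o["ft_force"],o["q"])
im=robot.grab_frame("wrist"); cv2.imwrite("pics/raw_w2.png",im)
s=robot.grab_frame("side"); cv2.imwrite("pics/raw_s2.png",s)
M=np.zeros((400,800,3),np.uint8); M[:,:450]=cv2.resize(im[100:400,140:477],(450,400)); M[:,450:]=cv2.resize(s[100:260,300:440],(350,400)); cv2.imwrite("pics/m2.png",M)
```

```text
Traceback (most recent call last):
plant.IKError: the arm cannot take that pose within its joint ranges
```

```bash
cat > grasp.py <<'E'
from h import *
az=np.radians(135.4);n=np.array([np.cos(az),np.sin(az),0]);up=np.array([0,0,1.]);a=np.radians(40)
F=np.array([.509,-.3565,.046])+.0095*n
z=-(np.sin(a)*n+np.cos(a)*up); rr=rot(z,-np.cross(up,n)); G=F-.056*z
for h in (0,.05,.1,.13,.15): print(h,robot.ik(list(G+h*up),eul(rr)))
robot.move_pose(list(G+.1*up),eul(rr))
print(robot.line_to(list(G),vel=.06,guard=15),robot.observe()["tool_pos"],G)
robot.set_gripper(0.0); o=robot.observe(); print(o["gripper_width"],o["ft_force"],robot.tip_reach)
robot.line_to(list(G+.02*up),vel=.04); print(robot.observe()["ft_force"])
robot.line_to(list(G+.12*up),vel=.15)
o=robot.observe(); print(o["time"],o["gripper_width"],o["ft_force"],o["q"])
im=robot.grab_frame("wrist"); cv2.imwrite("pics/raw_w2.png",im)
s=robot.grab_frame("side"); cv2.imwrite("pics/raw_s2.png",s)
M=np.zeros((400,800,3),np.uint8); M[:,:450]=cv2.resize(im[100:400,140:477],(450,400)); M[:,450:]=cv2.resize(s[100:260,300:440],(350,400)); cv2.imwrite("pics/m2.png",M)
E
python3 grasp.py
```

```text
0 [-48.19158464 -34.62147952 -60.76677465  23.91016122   2.3077384
  -2.75280269]
0.05 [-48.19158464 -39.12895004 -58.08765687  31.09674952   2.3077384
  -2.75280269]
0.1 [-48.19158464 -41.75137345 -54.36440521  37.44242459   2.3077384
  -2.75280269]
0.13 [-48.19158464 -42.57479158 -51.71810996  40.91213796   2.3077384
  -2.75280269]
0.15 [-48.19158464 -42.85934487 -49.80646644  43.10833478   2.3077384
  -2.75280269]
False [ 0.47675835 -0.32473903  0.08937364] [ 0.47660559 -0.32455477  0.08889849]
0.04790448579374585 [-0.14654682  5.55593295  2.8643387 ] 0.0726
[-0.23739995  0.31467831 -7.31575717]
6.0333 0.04798990481022684 [-0.5138846   0.71806366 -7.81342705] [-48.1937293  -42.31491361 -52.7380802   39.77658487   2.30553102
  -2.75328663]
```

View pics/m2.png

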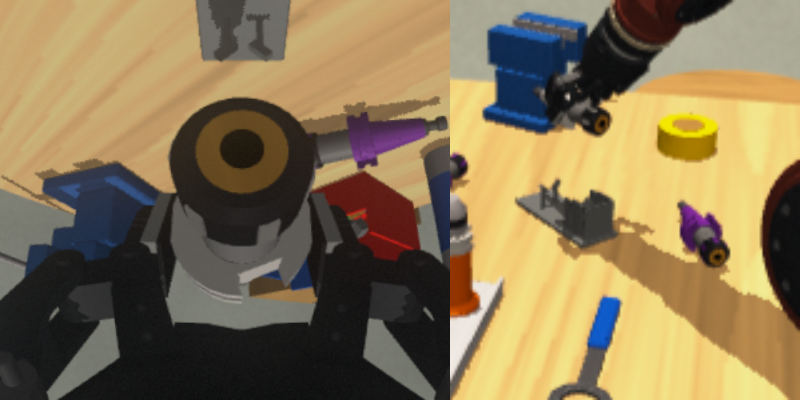

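Chuck is held level, out of the cradle; nose at (240,150) in the wrist part, and the slot at (268,268) is on the gripper side towards +tool y. Next: swing it upright above the free socket.

Run:
```python
from h import *
T=cal("top");D=cal("side")
a=tri(ray(T,307.7,169.3),ray(D,361*.8,273*.8)); print("socket tri",a, "side@.09",onz(D,361*.8,273*.8,.09))
up=np.array([0,0,1.]);a=np.radians(40); th=np.radians(35); m=np.array([np.cos(th),np.sin(th),0])
z=np.cos(a)*m-np.sin(a)*up; rr=rot(z,-np.cross(up,m))
S=np.array([.593,.0105,.0995])
G=S-.056*z
for h in (0,.05,.1,.12): print(h,robot.ik(list(G+h*up),eul(rr)))
robot.move_pose(list(G+.10*up),eul(rr))
o=robot.observe();print(o["time"],o["tool_pos"],G+.1*up,o["gripper_width"])
s=robot.grab_frame("side"); t=robot.grab_frame("top"); cv2.imwrite("pics/raw_s3.png",s);cv2.imwrite("pics/raw_t3.png",t)
M=np.zeros((600,800,3),np.uint8); M[:600,:450]=cv2.resize(s[110:310,215:365],(450,600),interpolation=cv2.INTER_CUBIC); M[:300,460:]=cv2.resize(t[130:217,260:359],(340,300),interpolation=cv2.INTER_CUBIC); cv2.imwrite("pics/m3.png",M)
for nm,p in(("org",S+[0,0,.1-.0095]),("stud",S+[0,0,.1-.0095-.07]),("nose",S+[0,0,.1-.0095+.072])): print(nm,(proj(D,p)-[215,110])*3)
```

```text
socket tri [0.59516566 0.00955268 0.09135192] side@.09 [0.59752899 0.00760923 0.09      ]
0 [-33.20387154 -30.40590363 -53.75546884  42.78084436  45.33920661
 121.8867016 ]
0.05 [-33.20387154 -33.74057687 -50.58692805  49.28405838  45.33920661
 121.8867016 ]
0.1 [-33.20387154 -35.61943421 -46.54875137  55.20109241  45.33920661
 121.8867016 ]
0.12 [-33.20387154 -36.01947452 -44.72240835  57.42747574  45.33920661
 121.8867016 ]
8.0167 [ 0.55793291 -0.01444586  0.23542374] [ 0.55785962 -0.01410556  0.23549611] 0.04787566181389108
org [220.38841364 224.11452127]
stud [224.04582164 297.64594949]
nose [216.33715998 142.66490777]
```

View pics/m3.png

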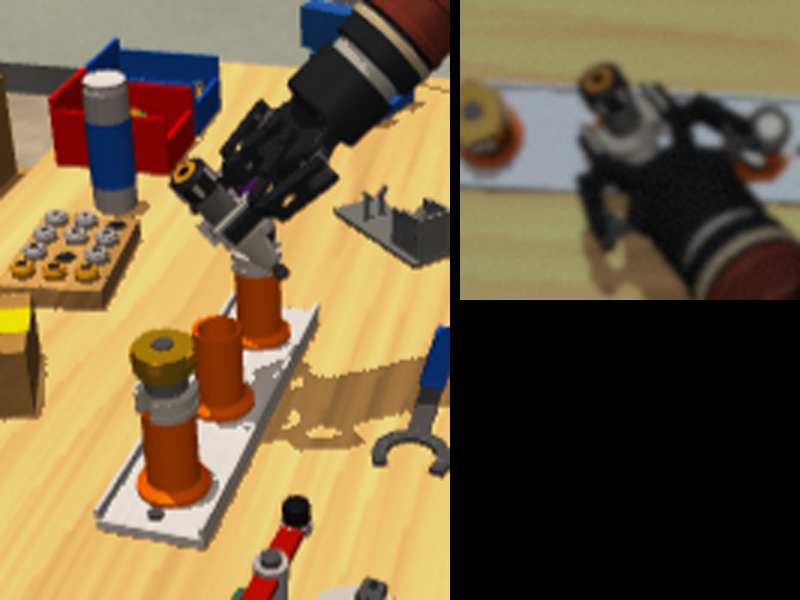

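Run:
```python
from h import *
C=cal("wrist");im=robot.grab_frame("wrist");cv2.imwrite("pics/raw_w3.png",im)
o=robot.observe();rr=R.from_euler("xyz",o["tcp_rot"],degrees=True)
for ph in (30,50,70,80,90,100,120):
    f=np.radians(ph); p=o["tool_pos"]+rr.apply([.0625*np.sin(f),0,.056-.0625*np.cos(f)])
    print(ph,proj(C,p), "wpix",(proj(cal("side"),p)-[215,110])*3)
cv2.imwrite("pics/w3.png",np.hstack([im[100:400,170:470],cv2.imread("pics/raw_w2.png")[100:400,170:470]]))
```

```text
30 [321.14894985 281.28229025] wpix [242.36730916 142.58128753]
50 [321.09607901 207.38185879] wpix [216.41165257 142.56925768]
70 [320.97372315 158.94011144] wpix [190.52324857 151.45852487]
80 [320.90905413 146.27427628] wpix [178.7021264  158.95901021]
90 [320.84864551 140.04387091] wpix [168.17858039 168.18845834]
100 [320.79427533 139.01302622] wpix [159.30851215 178.83144398]
120 [320.70476487 148.35300795] wpix [147.62162369 202.85792061]
```

View pics/w3.png

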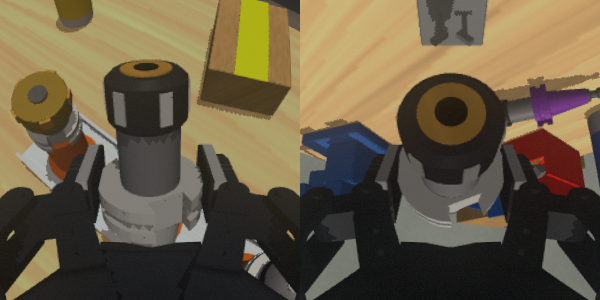

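It slipped about the jaw axis during the fast swing: the nose disc is now at (147,67) in the left wrist crop instead of about (150,107), while the flange is still between the pads. Measuring the actual tilt.

Run:
```python
from h import *
C=cal("wrist");D=cal("side")
o=robot.observe();rr=R.from_euler("xyz",o["tcp_rot"],degrees=True)
p=tri(ray(C,317,167.5),ray(D,275.7,167)); print("nose world",p,"tool",rr.inv().apply(p-o["tool_pos"]), proj(C,p),proj(D,p))
# fit phi, flange depth d, from nose (wrist+side), stud end (side)
from scipy.optimize import least_squares
def f(x):
    ph,d,dx=x; ax=np.array([np.sin(ph),0,-np.cos(ph)]); c=np.array([dx,0,d])
    W=lambda s:o["tool_pos"]+rr.apply(c+ax*s)
    return np.r_[proj(C,W(.0625))-[317,167.5],proj(D,W(.0625))-[275.7,167],proj(D,W(-.0795))-[308.7,200]]
r=least_squares(f,[1.2,.056,0]);print(np.degrees(r.x[0]),r.x[1:],r.fun)
up=np.array([0,0,1.])
for ph in (60,65,70,75,80):
  for th in (30,35,40,45,50,55):
    t=np.radians(th);m=np.array([np.cos(t),np.sin(t),0]);q=np.radians(ph);z=np.sin(q)*m-np.cos(q)*up
    b=np.array([.593,.0105,.0995])-.056*z;print(ph,th,[robot.ik(list(b+h*up),eul(rot(z,-np.cross(up,m)))) is not None for h in(0,.1)],end=" ")
  print()
```

```text
nose world [0.6162369  0.02824605 0.24338444] tool [ 0.05251504 -0.00144862  0.05024931] [317.30000336 166.91820952] [275.7938813 167.0609908]
86.4381725570193 [ 0.05347787 -0.00985955] [ 3.95399296 -0.23874767  0.10545071 -0.38409598  1.41250558  1.55964333]
60 30 [False, False] 60 35 [True, True] 60 40 [True, True] 60 45 [True, True] 60 50 [True, True] 60 55 [True, True] 
65 30 [False, False] 65 35 [False, True] 65 40 [True, True] 65 45 [True, True] 65 50 [True, True] 65 55 [True, True] 
70 30 [False, False] 70 35 [False, False] 70 40 [True, True] 70 45 [True, True] 70 50 [True, True] 70 55 [True, True] 
75 30 [False, False] 75 35 [False, False] 75 40 [True, True] 75 45 [True, True] 75 50 [True, True] 75 55 [True, True] 
80 30 [False, False] 80 35 [False, False] 80 40 [False, False] 80 45 [True, True] 80 50 [True, True] 80 55 [True, True]
```

```bash
cat > geo.py <<'E'
from h import *
up=np.array([0,0,1.]); th=np.radians(35); m=np.array([np.cos(th),np.sin(th),0])
S0=np.array([.5945,.0100,.09])
PH=60
def tool(ph):
    q=np.radians(ph); return rot(np.sin(q)*m-np.cos(q)*up,-np.cross(up,m))
rr=tool(PH)
b=np.radians(86.4); ax=np.array([np.sin(b),0,-np.cos(b)]); fl=np.array([-.0099,0,.0535])
tip_t=fl-.0795*ax
def tcp_for_tip(p): return np.array(p)-rr.apply(tip_t)
def tcp_for_P(p): return np.array(p)-rr.apply([0,0,.0535])
E
python3 - <<'E'
from geo import *
A=tcp_for_tip(S0-.004*m+[0,0,.025]); Z=tcp_for_P(S0+[0,0,.0195])
for p in (A,A-[0,0,.035],Z,Z+[0,0,.1]): print(p,robot.ik(list(p),eul(rr)))
print("tilt",rr.apply(ax))
o=robot.observe();P0=np.array(o["tool_pos"]);
robot.line_to(list(A+[0,0,.03]),vel=.06,rotation=eul(rr))
robot.line_to(list(A),vel=.06); robot.pause(.2)
print(robot.observe()["time"],robot.observe()["tool_pos"])
C=cal("wrist");D=cal("side");T=cal("top")
w=robot.grab_frame("wrist");s=robot.grab_frame("side");t=robot.grab_frame("top")
for n,i in(("w",w),("s",s),("t",t)): cv2.imwrite(f"pics/raw_{n}4.png",i)
r=lambda i,x,y,w,h,k:cv2.resize(i[y:y+h,x:x+w],None,fx=k,fy=k,interpolation=cv2.INTER_CUBIC)
M=np.zeros((600,800,3),np.uint8); M[:600,:400]=r(s,255,140,80,120,5); M[:300,400:]=r(w,220,130,200,150,2); M[300:,400:]=r(t,265,130,100,75,4); cv2.imwrite("pics/m4.png",M)
X=robot.observe()["tool_pos"]
for nm,q in(("tip",tip_t),("fl",fl),("nose",fl+.0625*ax)):
    p=X+rr.apply(q);print(nm,p,"side",(proj(D,p)-[255,140])*5,"wrist",(proj(C,p)-[220,130])*2+[400,0])
print("rim side",(proj(D,S0)-[255,140])*5)
t0=cv2.imread("pics/raw_top0.png"); d=lambda a,b:cv2.absdiff(a,b).sum()/a.size
print("drill diff",d(t0[155:185,338:362],t[155:185,338:362]),d(t0[150:180,250:285],t[150:180,250:285]))
E
```

```text
[0.58628074 0.00424481 0.22153274] [-31.89396811 -36.5953748  -53.37271595  39.01810313  52.80218831
 130.47482802]
[0.58628074 0.00424481 0.18653274] [-31.89396811 -34.3099046  -55.6709521   34.4343968   52.80218831
 130.47482802]
[ 0.55654675 -0.01657515  0.13625   ] [-36.69576015 -33.51713508 -59.90472316  35.06743377  55.30628253
 123.48865917]
[ 0.55654675 -0.01657515  0.23625   ] [-36.69576015 -40.63862687 -53.54965934  48.54398938  55.30628253
 123.48865917]
tilt [0.36422382 0.25503226 0.89571176]
9.7917 [0.58646209 0.00414838 0.22211462]
tip [0.59131824 0.00764253 0.11532136] side [178.56659411 351.43806112] wrist [600.65659405 508.98638842]
fl [0.62027403 0.02791759 0.18653044] side [103.27827975 240.86314284] wrist [601.05614462 326.75079505]
nose [0.64303802 0.04385711 0.24251243] side [ 38.70661027 146.02761445] wrist [601.52655793  76.10318561]
rim side [173.35490002 395.14272586]
drill diff 11.317592592592593 5.080952380952381
```

View pics/m4.png

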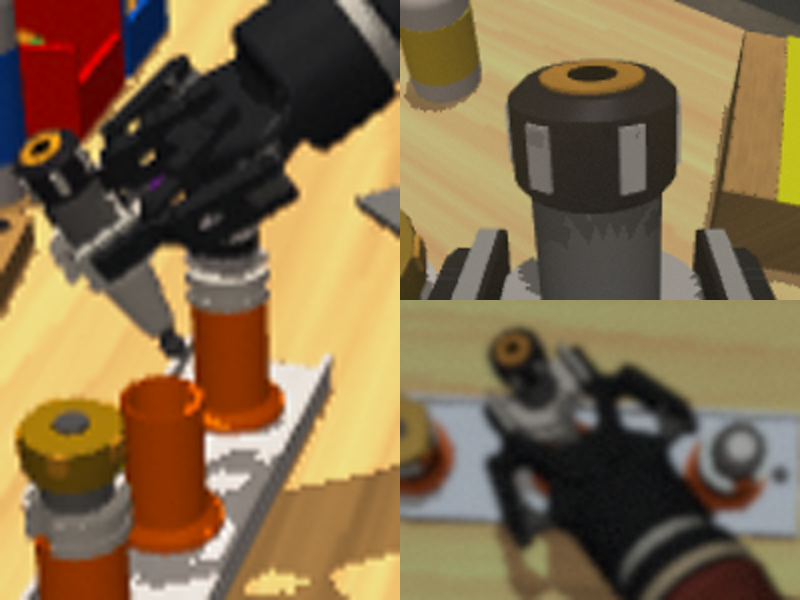

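Tip at (176,348) in the side crop matches the model; the socket rim centre is at (162,393), about 5 mm farther in +x than the top view gave; the drill chuck stands where it was. I'll insert the stud and use the bore wall to swing the chuck upright.

```bash
sed -i 's/^S0=.*/S0=np.array([.598,.0090,.09])/' geo.py
python3 - <<'E'
from geo import *
X=lambda:robot.observe()["tool_pos"]
def rep(t,g): o=robot.observe(); print(t,g,round(o["time"],2),o["tool_pos"].round(4),o["ft_force"].round(1),o["torque"].round(2),round(o["gripper_width"],4))
A=tcp_for_tip(S0-.003*m+[0,0,.015]); g=robot.line_to(list(A),vel=.05); rep("A",g)
B=tcp_for_tip(S0-.003*m-[0,0,.012]); g=robot.line_to(list(B),vel=.04,guard=8); rep("B",g)
if not g:
    c=X(); P=tcp_for_P(S0); P[2]=c[2]-.004
    g=robot.line_to(list(P),vel=.03,guard=25); rep("slide",g)
s=robot.grab_frame("side");w=robot.grab_frame("wrist");cv2.imwrite("pics/raw_s5.png",s);cv2.imwrite("pics/raw_w5.png",w)
r=lambda i,x,y,w,h,k:cv2.resize(i[y:y+h,x:x+w],None,fx=k,fy=k,interpolation=cv2.INTER_CUBIC)
M=np.zeros((600,800,3),np.uint8); M[:600,:400]=r(s,255,140,80,120,5); M[:300,400:]=r(w,220,130,200,150,2);cv2.imwrite("pics/m5.png",M)
# nose disc colour (golden) centre in wrist image, no viewing
h=cv2.cvtColor(w,cv2.COLOR_BGR2HSV)
E
```

```text
A False 10.31 [0.5904 0.004  0.2106] [ 0.2 -0.  -7.7] [-1.15  1.67  0.01] 0.0476
B False 11.13 [0.5907 0.0038 0.1848] [-0.   0.4 -6.5] [-1.19  1.65 -0.  ] 0.0478
slide False 12.53 [ 0.5601 -0.0176  0.1808] [ 3.6  1.1 -5.1] [-0.72  0.71 -0.19] 0.0477
```

Run:
```python
from geo import *
for k in (2,3,4,5):
    w=cv2.imread(f"pics/raw_w{k}.png").astype(int)
    mk=((w[...,2]-w[...,0]>70)&(w[...,1]<w[...,2]*.75)).astype(np.uint8); mk[:, :270]=0; mk[:,370:]=0
    n,l,st,c=cv2.connectedComponentsWithStats(mk); i=1+np.argsort(-st[1:,4])[:2]
    print(k,[(st[j],c[j].round(1)) for j in i])
C=cal("wrist");X=robot.observe()["tool_pos"]
for ph in (50,60,66,70,80,86):
    f=np.radians(ph);a=np.array([np.sin(f),0,-np.cos(f)])
    print(ph,proj(C,X+rr.apply(np.array([0,0,.0535])+a*.053)), proj(C,X+rr.apply(np.array([0,0,.056])+a*.0625)))
```

```text
2 [(array([291, 190,  28,  51, 266], dtype=int32), array([303.2, 212.4])), (array([312, 236,   9,   8,  30], dtype=int32), array([316.6, 240.3]))]
3 [(array([290, 161,  52,  16, 490], dtype=int32), array([315.4, 168.8])), (array([347, 322,   6,  14,  34], dtype=int32), array([349.2, 327.8]))]
4 [(array([290, 161,  52,  16, 505], dtype=int32), array([315.5, 168.7]))]
5 [(array([ 286,  182,   64,   49, 1893], dtype=int32), array([317.4, 207. ])), (array([300, 317,  55,  29, 371], dtype=int32), array([337.8, 335.1]))]
50 [321.16889287 225.18937265] [321.24502022 207.31023242]
60 [321.12404221 201.46064685] [321.18113353 179.12236433]
66 [321.09199201 189.89472257] [321.13755001 166.04602084]
70 [321.06939917 183.35460474] [321.10766325 158.91814548]
80 [321.01121882 171.01254984] [321.03337713 146.26136893]
86 [320.97650124 166.18779265] [320.99062298 141.83353557]
```

View pics/m5.png

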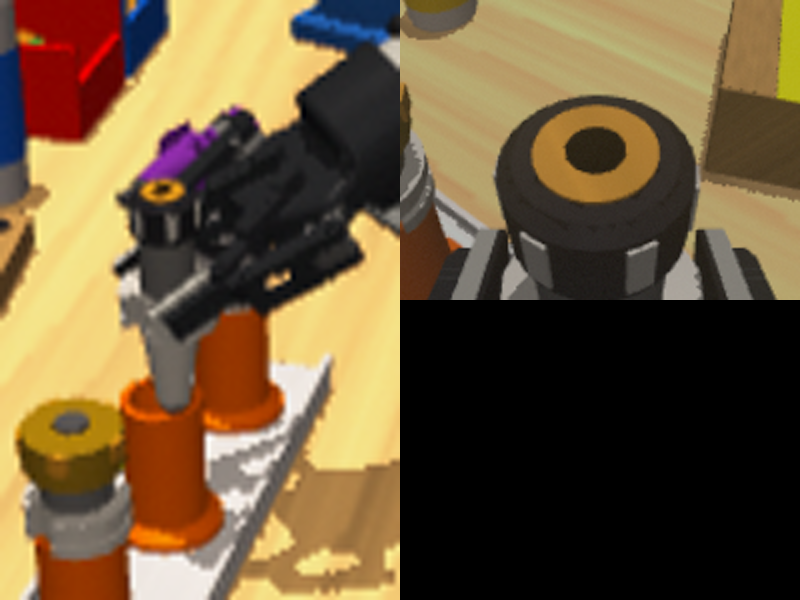

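The chuck now stands upright with its cone in the socket mouth, at (175,400) in the side crop. Lowering gently.

Run:
```python
from geo import *
def rep(t,g): o=robot.observe(); print(t,g,round(o["time"],2),o["tool_pos"].round(4),o["ft_force"].round(1),o["torque"].round(2))
c=robot.observe()["tool_pos"]
g=robot.line_to(list(c-[0,0,.035]),vel=.05,guard=12); rep("d1",g)
for i in range(3):
    c=robot.observe()["tool_pos"]
    g=robot.line_to(list(c-[0,0,.02]),vel=.025,guard=9); rep("d2",g)
    if g: break
w=robot.grab_frame("wrist");s=robot.grab_frame("side");cv2.imwrite("pics/raw_s6.png",s);cv2.imwrite("pics/raw_w6.png",w)
# dark nose/gold top in side picture
D=cal("side")
for h in (0,.004,.008): print(h,"nose side proj",proj(D,S0+[0,0,.072+h]))
v=s.astype(int);mk=((v[...,2]-v[...,0]>90)&(v[...,1]>v[...,2]*.5)&(v[...,1]<v[...,2]*.85)).astype(np.uint8)
n,l,st,cc=cv2.connectedComponentsWithStats(mk[150:240,265:305].copy());print([(st[i][4],cc[i]+[265,150]) for i in range(1,n) if st[i][4]>8])
```

```text
d1 True 13.25 [ 0.5604 -0.0169  0.1492] [11.2  3.3 -6. ] [-0.68 -0.04 -0.7 ]
d2 True 13.62 [ 0.561  -0.0165  0.1463] [10.7  3.1 -4.9] [-0.56 -0.13 -0.67]
0 nose side proj [287.19326133 194.22257708]
0.004 nose side proj [287.11950009 192.81162799]
0.008 nose side proj [287.0454351 191.3948684]
[(np.int32(36), array([276.13888889, 161.36111111])), (np.int32(13), array([302.76923077, 172.92307692])), (np.int32(59), array([288.16949153, 181.54237288])), (np.int32(31), array([287.74193548, 189.87096774])), (np.int32(199), array([272.48743719, 223.24623116]))]
```

Run:
```python
from geo import *
def rep(t,g): o=robot.observe(); print(t,g,round(o["time"],2),o["tool_pos"].round(4),o["ft_force"].round(1),o["torque"].round(2)); return o
for i in range(6):
    o=rep("now","")
    f=o["ft_force"].copy(); f[2]=0; n=np.linalg.norm(f)
    c=o["tool_pos"]
    if n>3: robot.line_to(list(c+f/n*min(.003,n*.0003)),vel=.03)
    c=robot.observe()["tool_pos"]; g=robot.line_to(list(c-[0,0,.012]),vel=.03,guard=7); o=rep("d",g)
    if g and o["ft_force"][2]>-1: break
```

```text
now  13.72 [ 0.561  -0.0165  0.1463] [11.2  2.6 -4.7] [-0.57 -0.13 -0.66]
d True 14.37 [ 0.5634 -0.0152  0.1359] [ 8.3  2.4 -4.1] [-0.53  0.22 -0.46]
now  14.37 [ 0.5634 -0.0152  0.1359] [ 8.3  2.4 -4.1] [-0.53  0.22 -0.46]
d True 14.84 [ 0.5662 -0.0144  0.1355] [-1.9 -1.3  4. ] [-0.1   0.42  0.07]
```

Run:
```python
from geo import *
w=robot.grab_frame("wrist");s=robot.grab_frame("side");cv2.imwrite("pics/raw_s7.png",s);cv2.imwrite("pics/raw_w7.png",w)
D=cal("side");C=cal("wrist")
v=s.astype(int);mk=((v[...,2]-v[...,0]>90)&(v[...,1]>v[...,2]*.5)&(v[...,1]<v[...,2]*.85)).astype(np.uint8)
n,l,st,cc=cv2.connectedComponentsWithStats(mk[150:240,265:305].copy());print([(st[i],cc[i]+[265,150]) for i in range(1,n) if st[i][4]>8])
v=w.astype(int);mk=((v[...,2]-v[...,0]>70)&(v[...,1]<v[...,2]*.75)).astype(np.uint8); mk[:,:270]=0; mk[:,370:]=0
n,l,st,c=cv2.connectedComponentsWithStats(mk); i=1+np.argmax(st[1:,4]); u=c[i]; print(u,st[i])
for z in (.160,.162,.166,.170): p=onz(C,*u,z); print(z,p,proj(D,p))
```

```text
[(array([ 0,  0, 22, 19, 36], dtype=int32), array([276.13888889, 161.36111111])), (array([35, 21,  5,  6, 17], dtype=int32), array([302.23529412, 173.47058824])), (array([15, 28, 16,  9, 58], dtype=int32), array([288.10344828, 181.5       ])), (array([13, 41, 12,  9, 42], dtype=int32), array([283.69047619, 194.21428571])), (array([  0,  64,  15,  22, 174], dtype=int32), array([271.74712644, 224.51149425]))]
[318.6609534  206.17889663] [ 287  182   64   49 1867]
0.16 [0.60316616 0.01271814 0.16      ] [284.7977642  195.43191426]
0.162 [0.60177517 0.01171154 0.162     ] [285.41565009 194.59038591]
0.166 [0.59899319 0.00969833 0.166     ] [286.65311772 192.90501956]
0.17 [0.59621122 0.00768512 0.17      ] [287.89285165 191.21656663]
```

Nose height by wrist and side agrees with 0.162 m, so the flange is on the rim. Releasing, then looking straight down on the chuck and the spindle.

```bash
cat >> h.py <<'E'
def rect(im,C,c,z,half=.05,k=4):
    N=int(half*1000*2*k); g=(np.arange(N)+.5)/k/1000-half
    mx=np.zeros((N,N),np.float32);my=mx.copy()
    for i in range(N):   # row down = -x, col right = -y
        for j in range(N):
            mx[i,j],my[i,j]=proj(C,[c[0]-g[i],c[1]-g[j],z])
    return cv2.remap(im,mx,my,cv2.INTER_CUBIC)
def look(c,psi,h=.30):
    a=np.radians(psi+90); p=[c[0]-.08*np.cos(a),c[1]-.08*np.sin(a),h]
    robot.move_pose(p,eul(down(psi))); robot.pause(.15)
    C=cal("wrist"); return C,robot.grab_frame("wrist")
E
python3 - <<'E'
from geo import *
import pickle
robot.set_gripper(.07); o=robot.observe();z=rr.apply([0,0,1]);print(o["ft_force"],o["gripper_width"],o["time"])
c=o["tool_pos"]
try: robot.line_to(list(c-.03*z),vel=.08); print("back ok")
except robot.IKError: print("no back")
c=robot.observe()["tool_pos"]; robot.line_to(list(c+[0,0,.13]),vel=.2)
S=np.array([.602,.0115])
C,w=look(S,57-180 if 0 else 57); pickle.dump((C,w),open("chuck.pkl","wb"))
print(robot.observe()["time"],robot.observe()["q"].round())
K=np.array([.424,.318]); C2,w2=look(K,80); pickle.dump((C2,w2),open("stand.pkl","wb"))
o=robot.observe();print(o["time"],o["q"].round())
s=robot.grab_frame("side");t=robot.grab_frame("top");cv2.imwrite("pics/raw_s8.png",s);cv2.imwrite("pics/raw_t8.png",t)
M=np.zeros((600,800,3),np.uint8)
M[:400,:400]=rect(w,C,S,.109,.04,5); M[:400,400:]=rect(w2,C2,K,.103,.08,2.5)
M[400:,:200]=rect(w,C,S,.162,.04,2.5)
M[400:,205:405]=cv2.resize(w2,(200,125))[0:0+125].copy() if 0 else cv2.resize(s[150:270,220:340],(200,200))
M[400:,410:730]=cv2.resize(w2,(320,200))
cv2.imwrite("pics/m6.png",M)
E
```

```text
[-0.63404559 -0.96237868 -0.32946292] 0.06986434167976381 15.2917
back ok
18.3583 [-14.  19.  19.  91.   0.  19.]
19.9583 [18.  4.  3. 89. -0. 28.]
```

View pics/m6.png

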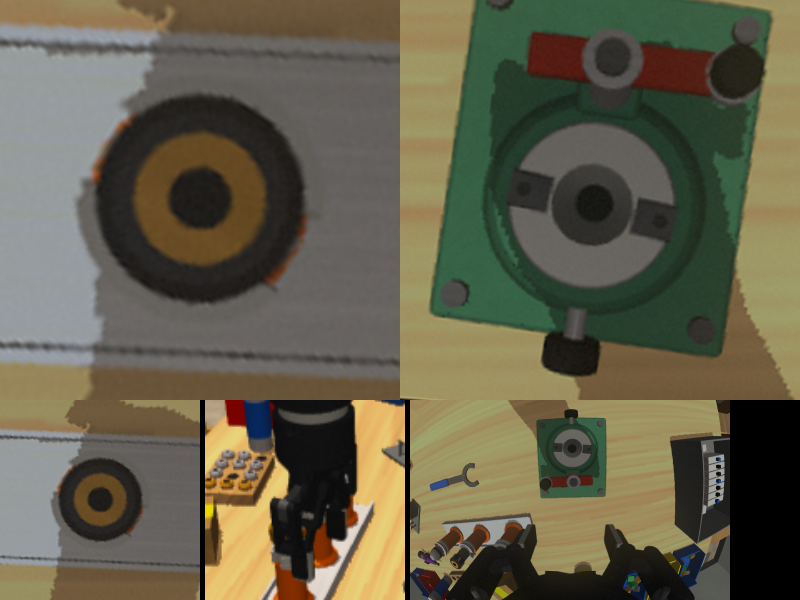

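Chuck: nose centred on (100,499) → S = (0.602, 0.0115); orange rim shows through the slots at (107,150) and (287,252), so the slot line is at 60°. Spindle centre is (592,205) → (0.422, 0.321), and the dogs at (528,189)/(657,221) lie at 76.3°. The latch is clear. Now taking the nut.

```bash
cat > g2.py <<'E'
from h import *
S=np.array([.602,.0115]);K=np.array([.422,.321]);ZT=.061+.052   # TCP above holder origin
def rep(t,g=""): o=robot.observe(); print(t,g,round(o["time"],2),o["tool_pos"].round(4),o["ft_force"].round(1),o["torque"].round(2),round(o["gripper_width"],4),o["tcp_rot"][2].round(2)); return o
E
python3 - <<'E'
from g2 import *
r1=eul(down(60));r2=eul(down(76.3))
print(robot.ik([*K,.26+ZT],r2),robot.ik([*S,.25+ZT],r1))
robot.set_gripper(.06)
robot.move_pose([*S,.09+ZT+.09],r1)
rep("pre"); g=robot.line_to([*S,.09+ZT],vel=.08,guard=10); rep("down",g)
if not g:
    robot.set_gripper(0); o=rep("grip")
    robot.line_to([*S,.09+ZT+.01],vel=.04); rep("up1")
    robot.line_to([*S,.25+ZT],vel=.15); rep("up")
    robot.line_to([*K,.25+ZT],vel=.2,rotation=r2); rep("over")
    robot.line_to([*K,.17+ZT],vel=.12); rep("low")
    w=robot.grab_frame("side");cv2.imwrite("pics/raw_s9.png",w)
E
```

```text
[23.11074747 -4.62414158  2.14783315 96.77197473  0.         36.81074747] [-11.33540352   7.6910205   13.61061753  95.91959703   0.
  18.66459648]
pre  21.51 [0.6019 0.0126 0.2931] [-0.5  0.9 -0.7] [-0.04  0.02  0.05] 0.0602 150.08
down False 22.78 [0.6023 0.0114 0.2037] [-0.3  0.2 -0.3] [-0.03 -0.02 -0.02] 0.0599 150.0
grip  23.14 [0.6023 0.0115 0.2037] [-0.5  1.4  5.1] [ 0.12  0.12 -0.05] 0.0325 150.01
up1  23.54 [0.6018 0.0115 0.2125] [ 0.4 -0.1 -8. ] [-0.   -0.02 -0.02] 0.0324 150.0
up  24.69 [0.6018 0.0116 0.362 ] [ 0.3  0.2 -6.6] [0.05 0.07 0.01] 0.032 150.0
over  26.63 [0.4224 0.3205 0.363 ] [-0.4  0.8 -7.3] [-0.    0.   -0.04] 0.0321 166.24
low  27.45 [0.4223 0.321  0.2839] [-0.2  0.6 -6.5] [0.02 0.02 0.05] 0.0328 166.29
```

Run:
```python
from g2 import *
g=robot.line_to([*K,.110+ZT],vel=.06,guard=8); o=rep("110",g)
if not g:
    g=robot.line_to([*K,.104+ZT],vel=.02,guard=6); o=rep("104",g)
    c=o["tool_pos"]
    g=robot.line_to([c[0],c[1],.0935+ZT],vel=.015,guard=8); o=rep("down",g); print("origin height over face mm",(o["tool_pos"][2]-ZT-.095)*1e3)
```

```text
110 False 28.65 [0.4223 0.3211 0.2235] [ 0.4 -0.2 -7.4] [ 0.03 -0.02  0.07] 0.0325 166.3
104 False 29.1 [0.4219 0.3209 0.2168] [-0.1  0.5 -6.8] [-0.    0.03 -0.04] 0.0322 166.3
down True 29.66 [0.4219 0.321  0.2087] [0.1 1.2 6.5] [-0.02  0.07  0.01] 0.0323 166.3
origin height over face mm 0.6801460162328687
```

Contact came 0.7 mm above nominal, and the nut was gripped 0.7 mm high, so the chuck is fully home (on the dogs it would be +8 mm). Releasing it and turning the latch.

```bash
cat > latch.py <<'E'
from g2 import *
import pickle
C,w=pickle.load(open("stand.pkl","rb")); K0=np.array([.424,.318])
def rc(u,v,z):
    x=K0[0]+(200-v)/2500; y=K0[1]-(u-600)/2500
    return onz(C,*proj(C,[x,y,.103]),z)
a0=np.radians(82); post=K+.054*np.array([np.cos(a0-np.pi/2),np.sin(a0-np.pi/2)])
kn=rc(737,70,.1385)[:2]; d=kn-post
A=np.degrees(np.arctan2(d[1],d[0]))%360
print("post",post,"cap@.135",rc(613,57,.135),"knob",kn,"r",np.linalg.norm(d),"az",A,"latch",np.radians(A-262))
E
python3 - <<'E'
from latch import *
robot.set_gripper(.06); rep("open")
c=robot.observe()["tool_pos"]; robot.line_to([c[0],c[1],.30],vel=.12)
robot.set_gripper(.045)
C3,w3=look(K,80); pickle.dump((C3,w3),open("stand2.pkl","wb"))
# check chuck centre / height via gold disc
v=w3.astype(int);mk=((v[...,2]-v[...,0]>50)&(v[...,1]<v[...,2]*.8)&(v[...,1]>v[...,2]*.5)).astype(np.uint8)
u=proj(C3,[*K,.167]);x,y=np.round(u).astype(int);sub=mk[y-25:y+25,x-25:x+25];ys,xs=np.nonzero(sub);print("gold",xs.mean()+x-25,ys.mean()+y-25,len(xs),"pred",u)
rep("seen")
E
```

```text
post [0.47547448 0.31348465] cap@.135 [0.47442662 0.3133292  0.135     ] knob [0.46917862 0.27039568] r 0.04354649190007898 az 261.68716657666715 latch -0.005459973247443439
open  30.04 [0.4209 0.3205 0.2067] [ 0.3 -0.   0.2] [ 0.01 -0.04  0.03] 0.0601 166.3
gold 319.873977086743 100.64975450081833 611 pred [320.31109842 101.14715409]
seen  31.88 [0.5    0.3075 0.3003] [-0.7 -0.1  0. ] [-0.02  0.09 -0.01] 0.0453 170.04
```

Run:
```python
from latch import *
Z=.1285+.0726
def pose(az,r=.0445):
    b=np.radians(az); return [post[0]+r*np.cos(b),post[1]+r*np.sin(b),Z],eul(down(az-270))
p,e=pose(262)
robot.move_pose([p[0],p[1],.30],e); rep("above")
g=robot.line_to([p[0],p[1],Z+.02],vel=.12,guard=8); g=g or robot.line_to(p,vel=.04,guard=6); rep("at knob",g)
if not g:
    robot.set_gripper(.024); rep("cage")
    for az in range(272,363,10):
        p,e=pose(az); g=robot.line_to(p,vel=.06,rotation=e,guard=12)
        o=rep(az,g)
        if g: break
```

```text
post [0.47547448 0.31348465] cap@.135 [0.47442662 0.3133292  0.135     ] knob [0.46917862 0.27039568] r 0.04354649190007898 az 261.68716657666715 latch -0.005459973247443439
above  33.22 [0.4691 0.2696 0.3001] [0.6 0.1 0.5] [0.04 0.05 0.03] 0.045 82.09
at knob False 34.67 [0.4692 0.2694 0.2011] [ 0.1 -0.1 -0.6] [-0.01 -0.06  0.06] 0.0449 82.0
cage  35.01 [0.4694 0.2694 0.2013] [-0.1 -0.6 -0.3] [-0.05  0.02  0.05] 0.024 82.0
272 False 35.33 [0.477  0.269  0.2011] [-0.5 -0.2  0.6] [ 0.03  0.06 -0.03] 0.0239 91.8
282 False 35.66 [0.4846 0.2699 0.2011] [ 0.3 -0.6  0. ] [-0.01 -0.01 -0.01] 0.0243 101.69
292 False 35.98 [0.492  0.2722 0.2011] [-0.4  0.1 -0.2] [0.02 0.03 0.05] 0.0241 111.64
302 False 36.31 [0.4989 0.2757 0.2011] [-0.6 -0.5 -1. ] [ 0.02 -0.01 -0.03] 0.024 121.63
312 False 36.63 [0.5051 0.2804 0.2011] [0. 0. 1.] [ 0.03  0.02 -0.03] 0.0241 131.62
322 False 36.96 [0.5105 0.286  0.2012] [-0.2 -1.1  0.2] [ 0.03 -0.   -0.01] 0.0239 141.62
332 False 37.28 [0.5147 0.2925 0.2011] [-0.5  0.7 -0.7] [-0.04  0.02 -0.04] 0.0242 151.62
342 False 37.61 [0.5178 0.2996 0.2012] [-0.3  1.1  0.3] [-0.02 -0.06 -0.05] 0.024 161.62
352 False 37.93 [0.5195 0.3072 0.2011] [ 1.3 -0.4  0.8] [ 0.02 -0.    0.09] 0.0241 171.62
362 True 38.17 [0.5193 0.3127 0.2007] [-0.2 -6.7  4.3] [-1.31  0.13 -0.04] 0.024 -178.24
```

Run:
```python
from latch import *
c=robot.observe()["tool_pos"]; robot.set_gripper(.045); robot.line_to([c[0],c[1],.30],vel=.12); rep("up")
C3,w3=look(K,80); rep("view"); s=robot.grab_frame("side");t=robot.grab_frame("top")
cv2.imwrite("pics/raw_s10.png",s);cv2.imwrite("pics/raw_t10.png",t)
M=np.zeros((600,800,3),np.uint8)
M[:400,:400]=rect(w3,C3,[K[0]+.02,K[1]],.1205,.08,2.5)
M[:400,400:]=cv2.resize(s[230:390,250:410],(400,400),interpolation=cv2.INTER_CUBIC)
M[400:,:320]=cv2.resize(w3,(320,200)); M[400:,330:730]=cv2.resize(t[130:250,230:470],(400,200),interpolation=cv2.INTER_CUBIC)
cv2.imwrite("pics/m7.png",M)
```

```text
post [0.47547448 0.31348465] cap@.135 [0.47442662 0.3133292  0.135     ] knob [0.46917862 0.27039568] r 0.04354649190007898 az 261.68716657666715 latch -0.005459973247443439
up  39.49 [0.5191 0.3126 0.299 ] [-0.6 -0.2 -0.2] [ 0.02 -0.03  0.01] 0.0448 -178.06
view  40.01 [0.5012 0.3071 0.2997] [-0.8 -0.1  0.4] [0.03 0.03 0.02] 0.0451 170.13
```

View pics/m7.png

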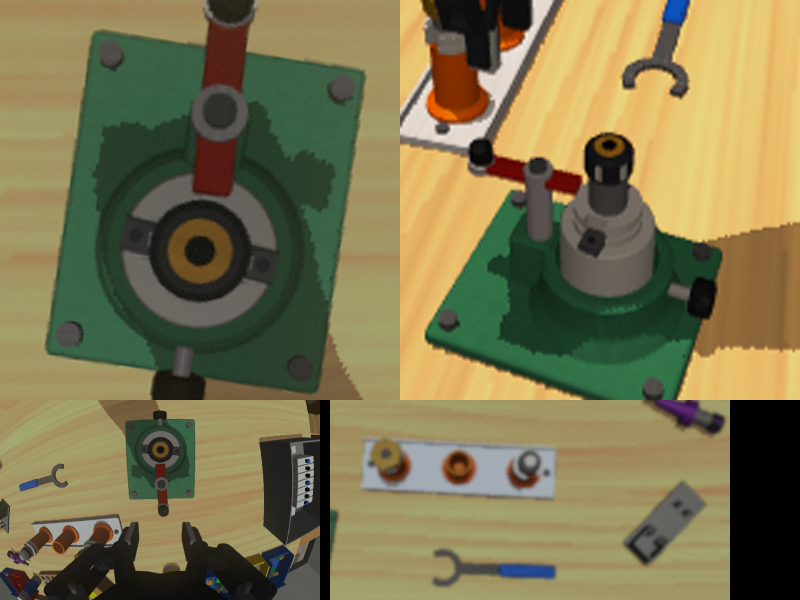

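The final view shows the dogs inside the slots at (137,236) and (263,265), and the chuck seated. The hook at (212,193) lies over the flange at about 174.5°, against 174.8° for the stop. The rack holders and the spanner are in place.

```bash
python3 -c "
from h import *
robot.job_done(); print(robot.observe()['time'])"
```

```text
the job is handed in; nothing more can be done
the job is handed in; nothing more can be done
```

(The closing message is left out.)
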